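Close up the cell row and hold the slit lever at its third click

TASK

Get the open photometer ready for a reading: slide the loose cell block along its track until it butts flush against the fixed detector head, with no gap. Then swing the slit lever from its rest stop by exactly three clicks, never going on to the fourth, and finish while still holding the lever there with the fingers, since its spring takes it back when it is let go. Leave the glassware and the other small things where they stand.

Things in the scene. Friction and masses are not known exactly. Their poses are not given: they have to be found in the camera images.
- bed: Photometer bed: fixed white plate 190 (x) x 420 (y) x 30 mm with a blue foot. Origin under its centre, on the bench. A track runs along its y on the left (+y) part: two aluminium rails 41 mm apart, 5 mm thick, 8 mm high, from y = 40 to 190 mm, centre line at x = -25 mm, open above and at its left end.
- head_face (a point): Centre of the left (+y) face of the fixed black detector head, a block 38 (x) x 40 (y) x 48 mm standing on the bed at the right-hand end of the track; this point is 55 mm above the bench. Axes as the bed's: +y points out of the face along the track, towards the loose block.
- block_mid (a point): Centre (55 mm above the bench) of the loose black cell block, 38 (x) x 36 (y) x 50 mm high, 0.15 to 0.3 kg, a 12 mm square glass cell standing 6 mm out of its top. It stands on the bed between the rails, 1.5 mm play each side, axes about as the bed's. Flush: 18 mm from head_face along the track. Slides with 1 to 3 N, pushed from its +y side or gripped across x.
- hub (a point): Point on the vertical hinge axis of the slit lever, 58 mm above the bench, on the fixed slit drive (white box 130 x 112 x 24 mm on the right-hand part of the bed, turned up to 0.2 rad on it). A spring plunger stands behind the lever's toothed disc. x axis: from hub to plunger, z up.
- handle (a point): Middle (105 mm above the bench) of the lever's upright black handle, a round post 16 mm in diameter, from 77 to 133 mm above the bench, 110 mm from the hinge axis, on the robot's side of it. A flat arm 16 mm wide, top at 75 mm, joins it to the hub; its foot is 24 mm wide. x axis: from handle to hub, z up. The post may turn between the fingers.
- lever (a joint): Slit lever angle, rad: 0 at the rest stop, growing anticlockwise seen from above (handle moves to the robot's right, about the bed's -y). Clicks at 0.22, 0.44, 0.66, 0.88, 1.10 (24 mm of handle travel each), crests half-way between. At the handle it resists with 9 to 11 N just past each click, easing to 6 to 8 N at the crest and 3 to 4 N dropping into the next. Its spring returns it to 0 when let go.
- flask_a: Bystander: conical glass flask, 66 mm wide, 108 mm tall, origin at its foot.
- flask_b: Bystander: another such flask.
- bottle: Bystander: brown glass jar 52 mm wide, 100 mm tall, origin at its foot.
- case: Bystander: grey cell case 50 x 85 x 30 mm, origin under its centre.
- pen: Bystander: white rod-shaped pen 130 mm long, 12 mm thick, lying on the bench.
- vial: Bystander: small glass vial 22 mm wide, 42 mm tall, standing on the bed behind the detector head; origin at its foot.
- lens_cap: Bystander: black disc 32 mm wide, 10 mm thick, lying on the bed behind the track; origin under its centre.

How it is judged:
On the way, in this order (a step that is already met when the one before it is completed fails the run):
1. the cell block stands upright in the track, flush against the detector head, the lever still at rest (y of block_mid in the frame of head_face between 0.014 and 0.0205 m and angle between the y axis of block_mid and the y axis of head_face, either way round below 0.05 rad and z of block_mid in the frame of head_face between -0.004 and 0.004 m and angle between block_mid's own z axis and vertical below 0.06 rad and value of joint lever below 0.11 rad), for 0.2 s.
2. the fingers hold the lever at its third click (value of joint lever between 0.59 and 0.73 rad and contact force between the fingers and lever above 0.5 N), for 0.3 s.
At the end, for the whole second after the job is handed in: The block stands upright in the track with no more than 2.5 mm of gap to the head and within 0.05 rad of square; the lever rests at 0.66 +- 0.07 rad (third click), still, held there by the fingers (over 0.5 N of contact) (all of step 2 and y of block_mid in the frame of head_face between 0.014 and 0.0205 m and angle between the y axis of block_mid and the y axis of head_face, either way round below 0.05 rad and z of block_mid in the frame of head_face between -0.004 and 0.004 m and angle between block_mid's own z axis and vertical below 0.06 rad and velocity of joint lever between -0.1 and 0.1 rad/s); the arm keeps its last pose, push and grip.
It fails at once if the lever is pushed over the crest towards the fourth click (value of joint lever above 0.79 rad).
It fails at once if a bystander is shifted by more than 25 mm (distance of any of flask_a, flask_b, bottle, case, pen, vial, lens_cap from where it was at the start of the episode above 0.025 m).
It also fails if it takes over 48 s, if anything falls off the work surface, if the arm or the gripper's body presses on something with over 40 N, if the wrist force passes 120 N, or if a joint passes its speed limit or range.

ROBOT

A 6-joint arm with a two-finger parallel gripper is mounted at the origin on the work surface. World frame = base frame: x ahead of the robot, y to its left, z up, the work surface at z = 0. Lengths are in m, angles in rad, forces in N, time in s.
With the tool pointing down it reaches from about 0.25 to 0.725 m from the base axis. Payload 4 kg.
Tool frame: the origin (TCP) lies at the very end of the fingers, on their centre line; the grasp point (between the pads) lies grip_depth behind it (grip_depth is the distance from the TCP to the grasp point, in m); z points along the fingers, y is the line along which they close (so a half turn about z gives the same grasp; the last joint's range is limited). The gripper opens to 85 mm and grips with 20 to 120 N. Pads are 22 mm wide; open, the fingers measure 114 mm over their backs; the gripper's body (76 mm by 85 mm) begins 54 mm behind the grasp point. The pads swing forward as they close: fully open they stand 13 mm farther back than shut.
Start: joints at [-1.13, 0.241, 0.005, 1.335, 0, 1.571], TCP at [0.213, -0.452, 0.231] pointing down, gripper open.
Joint ranges: [-2.72, 2.72], [-1.05, 1.87], [-1.09, 1.28], [-1.99, 2.15], [-1.42, 1.44], [-3.14, 3.14]. Speed limits (rad/s): [2.79, 2.79, 3.14, 3.14, 3.14, 3.14].

INTERFACE

Orientations are given as [roll, pitch, yaw] about the fixed x, y, z axes, in that order (R = Rz(yaw) Ry(pitch) Rx(roll)).
In Python, from rig import * gives the robot as it stands.
- The arm moves only by the tool play_rows, never from a script. Its arguments are lists of equal length, an entry for each row: "delta_rot": the turn, a rotation vector about the tool's x, y, z in rad, a list of three; "dp": the shift along the tool's x, y, z in m, a list of three; "grip": the finger opening in m, from 0 to 0.0854. In form: {"delta_rot": [[rx, ry, rz], ...], "dp": [[tx, ty, tz], ...], "grip": [grip, ...]}. A call has 1 to 12 rows; each row shifts and turns the commanded pose from where the row before left it, along the tool's axes as they then stand; what a row does not reach is not made up. A row lasts 1/8 s, in which the tool goes at most 62.5 mm and 10.7 degrees, less where a joint would pass 70% of its speed; a pose out of reach is approached as far as the arm can. A call is refused whole if a number of a shift passes 0.0625 or a number of a turn 0.188, either way. A call with a gripper value outside its range is refused whole. The fingers move at their own pace and stop on an object; "grip_force" is the grip in N (left out, the last holds). Time passes only in rows, so rows that do not move let the fingers close. It gives the time, the measured TCP pose, the force, the opening and the grip force at its end, in the units of the state.
- get_state(): the state, without advancing time (a new reading comes with each control period).
- capture(name): name is "scene" or "top" or "wrist"; returns the picture (384x512x3 uint8, red, green, blue); there is no depth.
- camera_model(name): a dict with "camera_matrix" (3x3 intrinsics, pixels), "D" ([k1, k2, p1, p2, k3] as OpenCV has them; the pictures are not rectified), "xyz" and "orientation" of the camera in the world. Camera axes: x right, y up, looking along -z (the intrinsics and any distortion apply to the point x, -y, -z); pixel columns grow to the right and rows downward; lengths in m; the calibration is good to about 2 mm. A picture is of the moment at which its call begins: read the wrist's pose just before it. camera_model takes no time and is no camera call; for the wrist camera it gives the pose at the moment of the call.
- hand_in(): hands the job in; it is judged then, once.
The state is a dict: "time": time; "joint_pos": joint angles; "joint_velocities": joint speeds; "joint_torque": joint torques, N m; "eef_pos": TCP position; "tool_rot": TCP orientation; "contact_force": force on the tool from outside, world axes, zero at the start; "wrist_torque": the same for the moment, N m; "grip_width": opening from 0.0 (shut) to 1.0 (fully open); "grip_force": force on a finger pad.
Only numpy, scipy, OpenCV 4.12 (cv2) and the standard library are available. Lean on these libraries where they do the work, as an engineer would, in place of code of your own. Each camera call takes 0.05 s, during which the arm holds its last target. There are 200 camera calls.

## Working session

There is one attempt and no reset: what is moved stays moved. The work goes in short steps, Python scripts to look and compute and a tool call to move; the robot and the scene stay as the last step left them, time stands still between calls to the robot, and variables do not carry over. Pictures are saved under pics/ and viewed, at most 10 in all, crops included, and the job is handed in when it is done.

Besides the shell and the picture viewer there is one more tool, called after "Emit:" by a JSON object that holds its "api" and its "payload", one argument or row to a line. play_rows: Moves the arm, as the interface text tells. Its arguments: {"type":"object","properties":{"delta_rot":{"type":"array"},"dp":{"type":"array"},"grip":{"type":"array"},"grip_force":{"type":"number"}},"required":["delta_rot","dp","grip"]}

```bash
mkdir -p pics; ls
cat > h.py <<'E'
from rig import *
import numpy as np, cv2
from scipy.spatial.transform import Rotation as R
def cm(n):
    m=camera_model(n); o=np.array(m["orientation"],float)
    r=R.from_euler('xyz',o).as_matrix() if o.size==3 else o
    return np.array(m["camera_matrix"]),np.array(m["D"]),np.array(m["xyz"]),r
def at_z(M,u,v,z):
    K,D,p,r=M
    q=cv2.undistortPoints(np.array([[[u,v]]],float),K,D)[0,0]
    d=r@np.array([q[0],-q[1],-1]); return p+d*(z-p[2])/d[2]
def proj(M,P):
    K,D,p,r=M
    c=(np.atleast_2d(P)-p)@r; c=c*[1,-1,-1]
    return cv2.projectPoints(c,np.zeros(3),np.zeros(3),K,D)[0][:,0]
E
python3 - <<'E'
from h import *
print(get_state())
for n in("scene","top"):
    print(n,camera_model(n)); im=capture(n); cv2.imwrite(f"pics/{n}0.png",cv2.resize(im[...,::-1],(800,600),interpolation=cv2.INTER_CUBIC))
E
```

```text
pics
{'time': 0.0, 'joint_pos': array([-1.12997893e+00,  2.41421203e-01,  3.75760062e-03,  1.33520015e+00,
       -1.79017231e-05,  1.57076563e+00]), 'joint_velocities': array([-9.13880189e-05, -1.51856132e-03, -9.87434458e-04, -5.91770448e-04,
        1.48148058e-03, -3.27656860e-04]), 'joint_torque': array([ 4.23001529e-04, -3.72318506e+01,  2.52407098e+01,  1.69969734e-02,
        2.16694119e-06, -2.09886551e-06]), 'eef_pos': array([ 0.21307158, -0.45164657,  0.23042158]), 'tool_rot': array([-3.13952523e+00,  1.78382226e-05,  4.40848135e-01]), 'contact_force': array([-0.93646796,  0.75003355,  0.30499637]), 'wrist_torque': array([ 0.00208435,  0.04894696, -0.00533745]), 'grip_force': 0.0, 'grip_width': 1.0034325880964223}
scene {'camera_matrix': array([[439.12070309,   0.        , 258.06305079],
       [  0.        , 439.12070309, 192.42480841],
       [  0.        ,   0.        ,   1.        ]]), 'D': array([-0.0451968,  0.       ,  0.       ,  0.       ,  0.       ]), 'xyz': array([ 1.15636842, -0.18171501,  1.07757239]), 'orientation': array([ 0.58108307, -0.00278667,  1.28800337])}
top {'camera_matrix': array([[358.64668488,   0.        , 258.1291532 ],
       [  0.        , 358.64668488, 193.89245697],
       [  0.        ,   0.        ,   1.        ]]), 'D': array([0.03413171, 0.        , 0.        , 0.        , 0.        ]), 'xyz': array([0.30686613, 0.00716142, 1.22081401]), 'orientation': array([ 0.18858164, -0.01679683, -1.55057196])}
```

View pics/scene0.png

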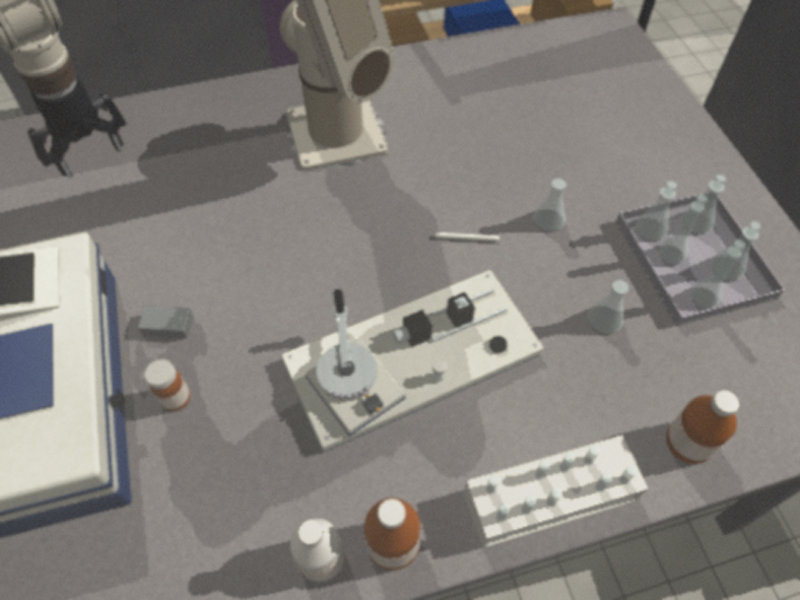

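View pics/top0.png

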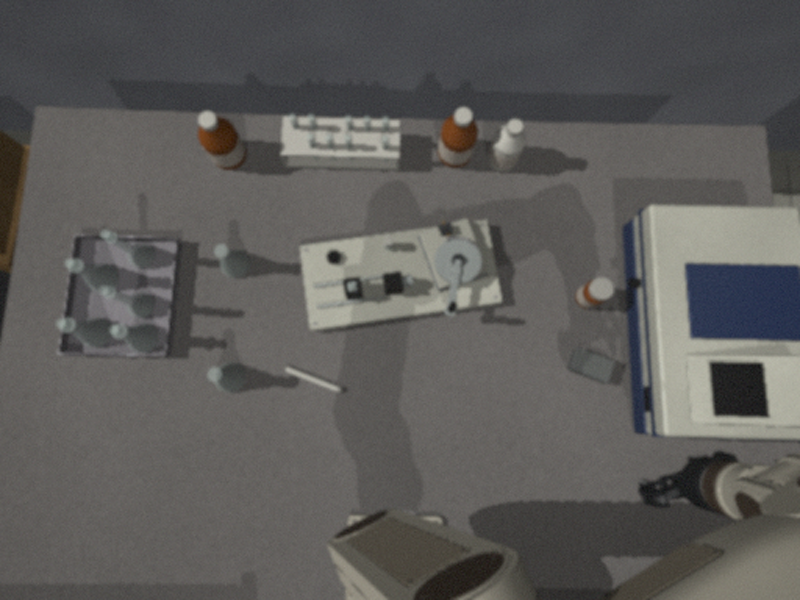

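The scene shows the bed in the middle (800×600 view): block at ~(460,308), head at ~(417,327), and handle top at ~(339,297). In the top view the block is at ~(353,288), the head at ~(393,283), the hub at ~(459,260) and the handle at ~(452,307). I'll enlarge both.

Run:
```python
from h import *
def crop(n,x,y,w,h,s):
    im=cv2.imread(f"pics/{n}0.png"); im=cv2.resize(im,(512,384),interpolation=cv2.INTER_AREA)
    im=capture(n)[...,::-1]
    c=np.clip(im[y:y+h,x:x+w].astype(float)*1.5,0,255).astype(np.uint8)
    cv2.imwrite(f"pics/{n}c.png",cv2.resize(c,None,fx=s,fy=s,interpolation=cv2.INTER_CUBIC))
crop("top",188,136,140,80,5.7)
crop("scene",175,170,180,116,4.4)
M=cm("top")
f=lambda u,v,z:at_z(M,u*.64,v*.64,z).round(4)
for n,u,v,z in [("bedBL",302,243,.03),("bedBR",488,221,.03),("bedFR",500,303,.03),("bedFL",308,328,.03),("blk",353,288,.086),("head",393,283,.078),("hub",459,260,.075),("handle",452,307,.133)]: print(n,f(u,v,z))
```

```text
bedBL [0.6635 0.2172 0.03  ]
bedBR [ 0.7248 -0.1931  0.03  ]
bedFR [ 0.5393 -0.2178  0.03  ]
bedFL [0.4753 0.1943 0.03  ]
blk [0.5529 0.0972 0.086 ]
head [0.5673 0.0148 0.078 ]
hub [ 0.6212 -0.1235  0.075 ]
handle [ 0.509  -0.1032  0.133 ]
```

View pics/topc.png

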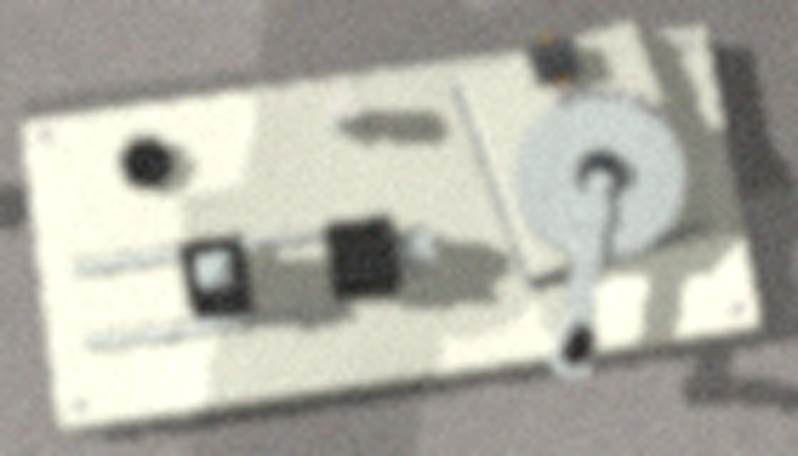

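View pics/scenec.png

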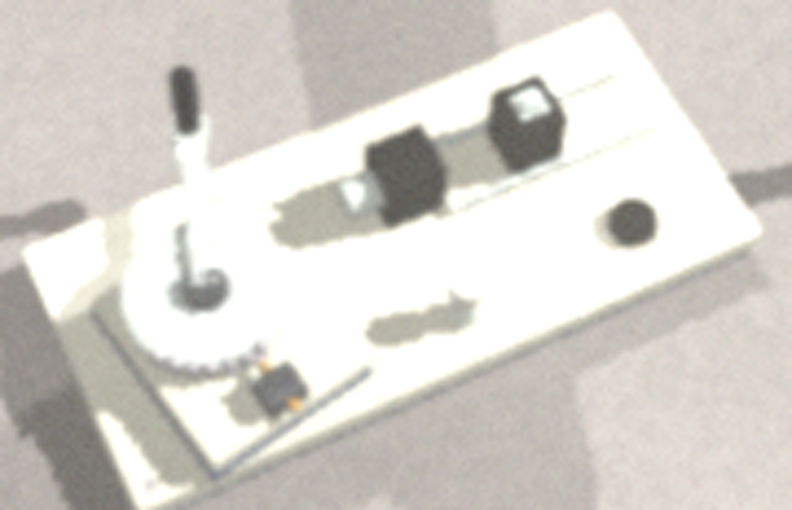

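The top crop shows the block top at (183–250, 238–317), the head top at (328–398, 218–300), the hub at ~(603,172) and the handle top at ~(577,342). In the scene crop the handle top is at (182,72), its lower end at (187,130), the hub at (204,290) and the block top at (492–562, 78–120). Next I'll fit the bed rectangle and cross-check.

Run:
```python
from h import *
T=cm("top");S=cm("scene")
t=lambda x,y,z:at_z(T,(x+.5)/5.7-.5+188,(y+.5)/5.7-.5+136,z)
s=lambda x,y,z:at_z(S,(x+.5)/4.4-.5+175,(y+.5)/4.4-.5+170,z)
from scipy.optimize import least_squares
L=np.array([[.095,.21],[.095,-.21],[-.095,-.21],[-.095,.21]])
def fit(W):
    f=lambda q:(L@R.from_euler('z',q[2]).as_matrix()[:2,:2].T+q[:2]-W).ravel()
    r=least_squares(f,[.6,0,.15]); return r.x,r.fun
for nm,W in [("top",[t(*p,.03)[:2] for p in [(20,120),(708,25),(762,328),(62,430)]]),
          ("scene",[s(*p,.03)[:2] for p in [(762,232),(145,510),(22,250),(612,10)]])]:
    q,e=fit(np.array(W)); print(nm,q.round(4),e.round(4))
    A=R.from_euler('z',q[2]).as_matrix()[:2,:2]
    B=lambda P:(A.T@(P[:2]-q[:2])).round(4)
    def rep(n,P): print("  ",n,P.round(4),"bed",B(P))
    if nm=="top":
        rep("blk",t(216.5,277.5,.08));rep("blk corners",np.mean([t(*p,.08) for p in[(183,245),(243,238),(250,310),(190,317)]],0))
        rep("head",np.mean([t(*p,.078) for p in[(328,225),(392,218),(398,295),(333,300)]],0))
        rep("hub",t(603,172,.078));rep("handle",t(577,342,.133)); rep("plunger",t(555,60,.07))
    else:
        rep("blk",np.mean([s(*p,.08) for p in[(492,95),(540,78),(562,117),(512,135)]],0))
        rep("head",np.mean([s(*p,.078) for p in[(367,148),(415,128),(443,168),(395,188)]],0))
        rep("handle",s(182,72,.133));rep("hbase",s(187,130,.077));rep("hub",s(204,290,.078))
```

```text
top [6.008e-01 2.000e-04 1.698e-01] [-0.0003 -0.0013 -0.0002  0.0006  0.0005 -0.0007  0.      0.0014]
   blk [0.5543 0.0988 0.08  ] bed [-0.0292  0.1051]
   blk corners [0.5544 0.0988 0.08  ] bed [-0.0291  0.1051]
   head [0.5674 0.0158 0.078 ] bed [-0.0303  0.021 ]
   hub [ 0.6225 -0.1219  0.078 ] bed [ 0.0007 -0.124 ]
   handle [ 0.5117 -0.1018  0.133 ] bed [-0.105  -0.0854]
   plunger [ 0.6921 -0.0944  0.07  ] bed [ 0.074  -0.1086]
scene [0.6012 0.0008 0.1724] [-0.0001  0.0021  0.0009 -0.003   0.      0.0004 -0.0009  0.0005]
   blk [0.5593 0.097  0.08  ] bed [-0.0247  0.102 ]
   head [0.5732 0.0145 0.078 ] bed [-0.0252  0.0183]
   handle [ 0.5118 -0.1056  0.133 ] bed [-0.1063 -0.0895]
   hbase [ 0.5164 -0.1079  0.077 ] bed [-0.1022 -0.0926]
   hub [ 0.6272 -0.1239  0.078 ] bed [ 0.0042 -0.1273]
```

Emit:
{"api": "play_rows", "payload": {
  "dp": [
    [0.0467, -0.033, 0],
    [0.0467, -0.033, 0],
    [0.0467, -0.033, 0],
    [0.0467, -0.033, 0],
    [0.0467, -0.033, 0],
    [0.0467, -0.033, 0],
    [0.0467, -0.033, 0],
    [0.0467, -0.033, 0],
    [0.0467, -0.033, 0],
    [0.0467, -0.033, 0],
    [0.0467, -0.033, 0],
    [0.0467, -0.033, 0]
  ],
  "delta_rot": [
    [0, 0, 0],
    [0, 0, 0],
    [0, 0, 0],
    [0, 0, 0],
    [0, 0, 0],
    [0, 0, 0],
    [0, 0, 0],
    [0, 0, 0],
    [0, 0, 0],
    [0, 0, 0],
    [0, 0, 0],
    [0, 0, 0]
  ],
  "grip": [0, 0, 0, 0, 0, 0, 0, 0, 0, 0, 0, 0],
  "grip_force": 40
}}

```text
time: 1.7
eef_pos: [0.5518, 0.1468, 0.2311]
tool_rot: [3.141, 0.0, 0.441]
contact_force: [-0.1, -0.4, 1.1]
grip_width: 0.002
grip_force: 0.0
```

Emit:
{"api": "play_rows", "payload": {
  "dp": [
    [0, 0, 0],
    [0, 0, 0],
    [0, 0, 0],
    [0, 0, 0],
    [0, 0, 0],
    [0, 0, 0],
    [0, 0, 0],
    [0, 0, 0]
  ],
  "delta_rot": [
    [0, 0, -0.186],
    [0, 0, -0.186],
    [0, 0, -0.186],
    [0, 0, -0.186],
    [0, 0, -0.186],
    [0, 0, -0.186],
    [0, 0, -0.186],
    [0, 0, 0]
  ],
  "grip": [0, 0, 0, 0, 0, 0, 0, 0]
}}

```text
time: 2.7
eef_pos: [0.5511, 0.145, 0.231]
tool_rot: [-3.141, 0.0, 1.741]
contact_force: [0.3, -0.0, 0.3]
grip_width: 0.004
grip_force: 0.0
```

```bash
cat >> h.py <<'E'
def show(n,f):
    im=np.clip(capture(n)[...,::-1].astype(float)*1.5,0,255).astype(np.uint8)
    cv2.imwrite(f"pics/{f}.png",cv2.resize(im,(800,600),interpolation=cv2.INTER_CUBIC))
E
python3 - <<'E'
from h import *
import rig; print([k for k in dir(rig) if k[0]!='_'])
s=get_state(); print({k:s[k] for k in('time','joint_pos','eef_pos','tool_rot','contact_force','grip_width')})
print(camera_model("wrist")); show("wrist","w1")
E
```

```text
['PlanningError', 'camera_model', 'capture', 'get_state', 'grip_depth', 'hand_in']
{'time': 2.7, 'joint_pos': array([ 2.57330076e-01,  3.81473075e-01,  2.00329725e-01,  1.39031496e+00,
       -9.37062263e-06,  1.65829007e+00]), 'eef_pos': array([0.55105714, 0.14501584, 0.23099702]), 'tool_rot': array([-3.14093402e+00,  6.71801101e-05,  1.74063268e+00]), 'contact_force': array([ 0.34964238, -0.00896845,  0.29078286]), 'grip_width': 0.003946397172971785}
{'camera_matrix': array([[346.14942391,   0.        , 254.2107002 ],
       [  0.        , 346.14942391, 190.17701337],
       [  0.        ,   0.        ,   1.        ]]), 'D': array([-0.09742443,  0.        ,  0.        ,  0.        ,  0.        ]), 'xyz': array([0.53742521, 0.22560928, 0.37448773]), 'orientation': array([-0.32304325,  0.00103419,  0.16965801])}
```

View pics/w1.png

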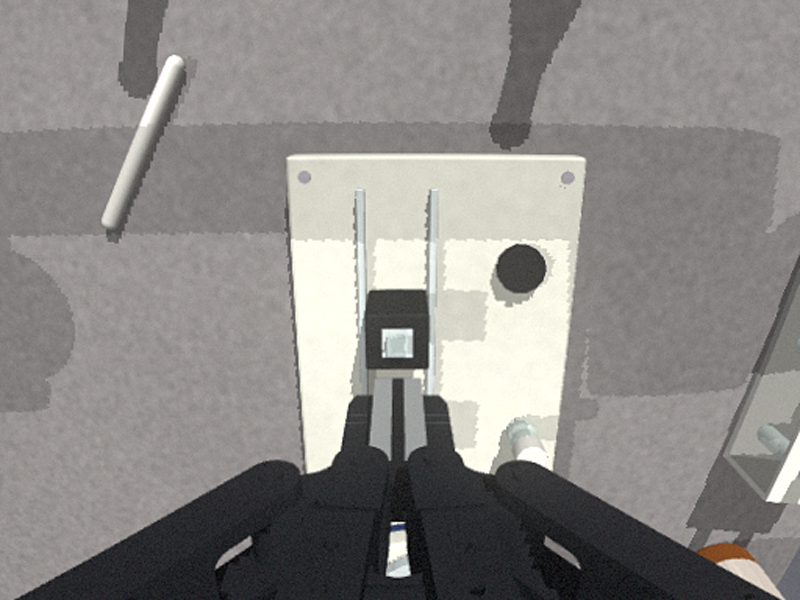

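The wrist view shows the block's top face at about x 366–428, y 318–368, centred between the rails (x 361 and 433). The side facing me is the +y face (y 290–318).

Run:
```python
from h import *
print(grip_depth)
W=cm("wrist"); A=R.from_euler('z',.171).as_matrix()[:2,:2]; c=np.array([.601,.0005])
f=lambda u,v,z:at_z(W,(u+.5)*.64-.5,(v+.5)*.64-.5,z)
B=lambda P:(A.T@(P[:2]-c)).round(4)
for n,u,v,z in[("top +y L",368,318,.08),("top +y R",427,318,.08),("top -y L",366,368,.08),("top -y R",428,368,.08),("bedL",288,156,.03),("bedR",585,156,.03),("railL",361,190,.038),("railR",434,190,.038),("bedleft low",303,440,.03),("bed right low",565,310,.03)]:
    P=f(u,v,z); print(n,P.round(4),B(P))
```

```text
0.0187
top +y L [0.539 0.113 0.08 ] [-0.0419  0.1215]
top +y R [0.5729 0.1188 0.08  ] [-0.0076  0.1214]
top -y L [0.5426 0.081  0.08  ] [-0.0438  0.0893]
top -y R [0.5794 0.0873 0.08  ] [-0.0065  0.0892]
bedL [0.4736 0.1921 0.03  ] [-0.0929  0.2105]
bedR [0.657  0.2241 0.03  ] [0.0932 0.2108]
railL [0.5222 0.1797 0.038 ] [-0.0472  0.19  ]
railR [0.5666 0.1873 0.038 ] [-0.0021  0.1899]
bedleft low [ 0.506  -0.0104  0.03  ] [-0.0955  0.0054]
bed right low [0.6709 0.1222 0.03  ] [0.0896 0.108 ]
```

Emit:
{"api": "play_rows", "payload": {
  "dp": [
    [0, 0, 0.05],
    [0, 0, 0.05],
    [0, 0, 0.05],
    [0, 0, 0.03],
    [0, 0, 0.009],
    [0, 0, 0],
    [-0.008, 0, 0],
    [-0.006, 0, 0],
    [0, 0, 0]
  ],
  "delta_rot": [
    [0, 0, 0],
    [0, 0, 0],
    [0, 0, 0],
    [0, 0, 0],
    [0, 0, 0],
    [0, 0, 0],
    [0, 0, 0],
    [0, 0, 0],
    [0, 0, 0]
  ],
  "grip": [0, 0, 0, 0, 0, 0, 0, 0, 0]
}}

```text
time: 3.88
eef_pos: [0.5544, 0.1306, 0.0433]
tool_rot: [3.14, -0.0, 1.741]
contact_force: [0.9, -0.9, -0.1]
grip_width: -0.003
grip_force: 0.0
```

Emit:
{"api": "play_rows", "payload": {
  "dp": [
    [-0.004, 0, 0],
    [-0.004, 0, 0],
    [-0.004, 0, 0],
    [-0.004, 0, 0],
    [-0.004, 0, 0],
    [-0.004, 0, 0],
    [0, 0, 0]
  ],
  "delta_rot": [
    [0, 0, 0],
    [0, 0, 0],
    [0, 0, 0],
    [0, 0, 0],
    [0, 0, 0],
    [0, 0, 0],
    [0, 0, 0]
  ],
  "grip": [0, 0, 0, 0, 0, 0, 0]
}}

```text
time: 4.75
eef_pos: [0.5577, 0.1068, 0.0421]
tool_rot: [-3.141, 0.001, 1.742]
contact_force: [-0.3, -0.2, 0.5]
grip_width: -0.008
grip_force: 0.1
```

Run:
```python
from h import *
s=get_state(); print({k:s[k] for k in('time','eef_pos','tool_rot','contact_force')})
show("wrist","w2")
```

```text
{'time': 4.75, 'eef_pos': array([0.5577202 , 0.10676609, 0.04213856]), 'tool_rot': array([-3.14127817e+00,  1.03778776e-03,  1.74200312e+00]), 'contact_force': array([-0.29982795, -0.21572479,  0.48331575])}
```

View pics/w2.png

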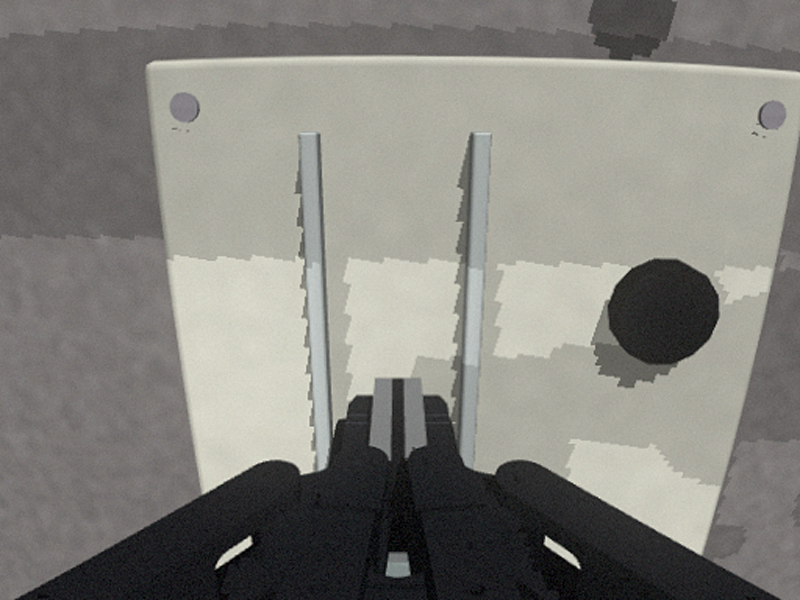

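The fingers hide the block behind them, and they sit centred between the rails. By TCP position about 25 mm of sliding is left.

Emit:
{"api": "play_rows", "payload": {
  "dp": [
    [-0.004, 0, 0],
    [-0.004, 0, 0],
    [-0.004, 0, 0],
    [-0.004, 0, 0],
    [-0.004, 0, 0],
    [0, 0, 0]
  ],
  "delta_rot": [
    [0, 0, 0],
    [0, 0, 0],
    [0, 0, 0],
    [0, 0, 0],
    [0, 0, 0],
    [0, 0, 0]
  ],
  "grip": [0, 0, 0, 0, 0, 0]
}}

```text
time: 5.55
eef_pos: [0.5613, 0.0872, 0.0424]
tool_rot: [3.141, 0.001, 1.742]
contact_force: [0.2, -0.5, 0.0]
grip_width: -0.004
grip_force: 0.0
```

Emit:
{"api": "play_rows", "payload": {
  "dp": [
    [-0.002, 0, 0],
    [-0.002, 0, 0],
    [0, 0, 0]
  ],
  "delta_rot": [
    [0, 0, 0],
    [0, 0, 0],
    [0, 0, 0]
  ],
  "grip": [0, 0, 0]
}}

```text
time: 5.92
eef_pos: [0.5619, 0.0839, 0.0424]
tool_rot: [3.141, 0.0, 1.743]
contact_force: [0.5, 1.4, -0.7]
grip_width: -0.004
grip_force: 0.4
```

Emit:
{"api": "play_rows", "payload": {
  "dp": [
    [-0.001, 0, 0],
    [0, 0, 0]
  ],
  "delta_rot": [
    [0, 0, 0],
    [0, 0, 0]
  ],
  "grip": [0, 0]
}}

```text
time: 6.18
eef_pos: [0.5621, 0.0831, 0.0424]
tool_rot: [3.141, -0.0, 1.743]
contact_force: [-0.3, 0.8, 0.3]
grip_width: -0.002
grip_force: 0.8
```

Emit:
{"api": "play_rows", "payload": {
  "dp": [
    [-0.001, 0, 0],
    [-0.001, 0, 0],
    [0, 0, 0]
  ],
  "delta_rot": [
    [0, 0, 0],
    [0, 0, 0],
    [0, 0, 0]
  ],
  "grip": [0, 0, 0]
}}

```text
time: 6.55
eef_pos: [0.5622, 0.0826, 0.0424]
tool_rot: [3.141, -0.003, 1.744]
contact_force: [-0.7, 6.4, 0.8]
grip_width: -0.002
grip_force: 3.2
```

Emit:
{"api": "play_rows", "payload": {
  "dp": [
    [-0.001, 0, 0],
    [0, 0, 0]
  ],
  "delta_rot": [
    [0, 0, 0],
    [0, 0, 0]
  ],
  "grip": [0, 0]
}}

```text
time: 6.8
eef_pos: [0.5622, 0.0826, 0.0425]
tool_rot: [3.141, -0.005, 1.745]
contact_force: [-0.3, 8.5, 0.4]
grip_width: -0.002
grip_force: 4.5
```

Force built up with the TCP stopped at the flush position. I'll back off, raise and look.

Emit:
{"api": "play_rows", "payload": {
  "dp": [
    [0.004, 0, 0],
    [0.015, 0, 0],
    [0.015, 0, 0],
    [0, 0, -0.04],
    [0, 0, -0.05],
    [0, 0, -0.05],
    [0, 0, -0.05],
    [0, 0, 0]
  ],
  "delta_rot": [
    [0, 0, 0],
    [0, 0, 0],
    [0, 0, 0],
    [0, 0, 0],
    [0, 0, 0],
    [0, 0, 0],
    [0, 0, 0],
    [0, 0, 0]
  ],
  "grip": [0, 0, 0, 0, 0, 0, 0, 0]
}}

```text
time: 7.8
eef_pos: [0.5593, 0.1148, 0.2376]
tool_rot: [3.131, -0.0, 1.743]
contact_force: [-0.8, 0.2, -0.8]
grip_width: 0.0
grip_force: 0.0
```

Run:
```python
from h import *
s=get_state(); print({k:s[k] for k in('time','eef_pos','tool_rot','contact_force')})
a=[]
for n,x,y in(("scene",240,180),("wrist",200,190)):
    c=np.clip(capture(n)[y:y+100,x:x+100,::-1].astype(float)*1.8,0,255).astype(np.uint8)
    a.append(cv2.resize(c,(400,400),interpolation=cv2.INTER_CUBIC))
cv2.imwrite("pics/chk.png",np.hstack(a))
```

```text
{'time': 7.8, 'eef_pos': array([0.55926744, 0.11478248, 0.23758467]), 'tool_rot': array([ 3.13126912e+00, -1.05208504e-05,  1.74344509e+00]), 'contact_force': array([-0.84573586,  0.16434545, -0.81711206])}
```

View pics/chk.png

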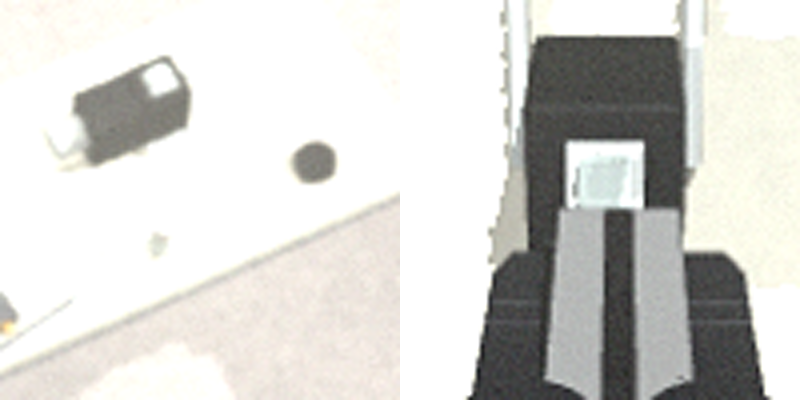

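Scene crop: block and head form one continuous black body, the block's top at (160,80) level with no gap. Wrist crop: the block is square between the rails. Now over to the handle.

Emit:
{"api": "play_rows", "payload": {
  "dp": [
    [-0.042, -0.0166, 0],
    [-0.042, -0.0166, 0],
    [-0.042, -0.0166, 0],
    [-0.042, -0.0166, 0],
    [-0.042, -0.0166, 0],
    [0, 0, 0]
  ],
  "delta_rot": [
    [0, 0, 0],
    [0, 0, 0],
    [0, 0, 0],
    [0, 0, 0],
    [0, 0, 0],
    [0, 0, 0]
  ],
  "grip": [0, 0, 0, 0, 0, 0]
}}

```text
time: 8.65
eef_pos: [0.509, -0.1098, 0.2301]
tool_rot: [-3.137, -0.001, 1.738]
contact_force: [-0.6, 0.0, -0.3]
grip_width: 0.0
grip_force: 0.0
```

Emit:
{"api": "play_rows", "payload": {
  "dp": [
    [0, 0, 0],
    [0, 0, 0],
    [0, 0, 0],
    [0, 0, 0],
    [0, 0, 0],
    [0, 0, 0],
    [0, 0, 0],
    [0, 0, 0],
    [0, 0, 0],
    [0, 0, 0],
    [0, 0, 0],
    [0, 0, 0]
  ],
  "delta_rot": [
    [0, 0, 0.173],
    [0, 0, 0.173],
    [0, 0, 0.173],
    [0, 0, 0.173],
    [0, 0, 0.173],
    [0, 0, 0.173],
    [0, 0, 0.173],
    [0, 0, 0.173],
    [0, 0, 0.173],
    [0, 0, 0.173],
    [0, 0, 0.173],
    [0, 0, 0]
  ],
  "grip": [0.085, 0.085, 0.085, 0.085, 0.085, 0.085, 0.085, 0.085, 0.085, 0.085, 0.085, 0.085]
}}

```text
time: 10.15
eef_pos: [0.5103, -0.1063, 0.2309]
tool_rot: [-3.141, 0.003, -0.157]
contact_force: [0.5, -0.6, 0.3]
grip_width: 0.997
grip_force: 0.0
```

Run:
```python
from h import *
s=get_state(); print({k:s[k] for k in('time','joint_pos','eef_pos','tool_rot','contact_force','grip_width')})
np.save("W.npy",np.array([*map(np.ravel,cm("wrist"))],dtype=object),allow_pickle=True); show("wrist","w3")
```

```text
{'time': 10.15, 'joint_pos': array([-2.05539953e-01,  2.85388314e-01,  6.35900070e-02,  1.35185575e+00,
        2.95265028e-04,  3.09280200e+00]), 'eef_pos': array([ 0.51033887, -0.10630604,  0.23085107]), 'tool_rot': array([-3.14115836e+00,  2.83993017e-03, -1.56749105e-01]), 'contact_force': array([ 0.51979371, -0.62541469,  0.34455597]), 'grip_width': 0.9970183933260737}
```

View pics/w3.png

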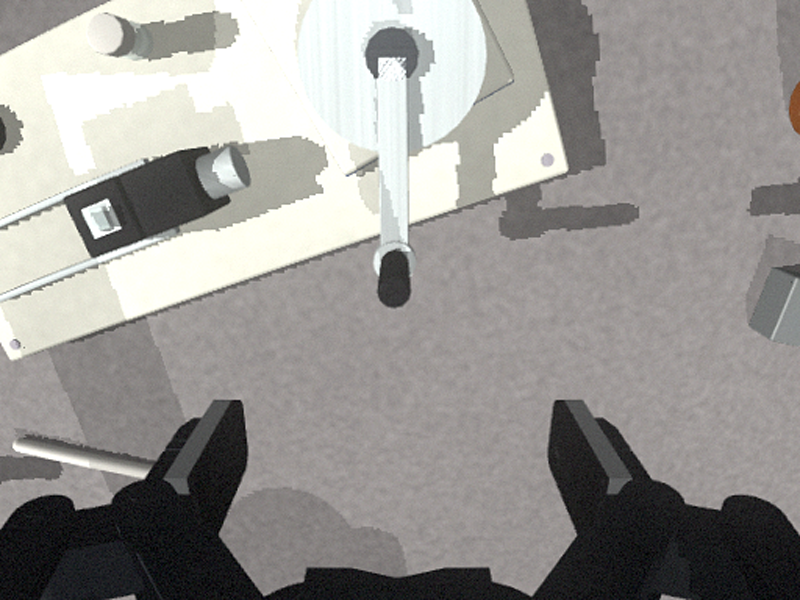

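Wrist view: the handle's top disc is at ~(394,291), its foot ring at (394,261) and the hub cap at ~(391,53). The pads at x 243 and 553 straddle it.

Run:
```python
from h import *
W=cm("wrist")
f=lambda u,v,z:at_z(W,(u+.5)*.64-.5,(v+.5)*.64-.5,z)
h=f(394,291,.133);b=f(394,261,.077);print(h,b)
for z in(.075,.08,.09):
    u=f(391,53,z); d=u-h; print(u,np.hypot(*d[:2]),np.arctan2(d[1],d[0]))
s=get_state(); p=s['eef_pos'];y=s['tool_rot'][2];
d=(h-p)[:2]; print("tool x,y shift",d@[np.cos(y),np.sin(y)],d@[np.sin(y),-np.cos(y)])
```

```text
[ 0.51434981 -0.10531419  0.133     ] [ 0.51414937 -0.10493221  0.077     ]
[ 0.62368582 -0.12079512  0.075     ] 0.1104265427013961 -0.14065538569475966
[ 0.62314714 -0.12076714  0.08      ] 0.10988926818249102 -0.14109057926626467
[ 0.62206977 -0.1207112   0.09      ] 0.10881478250643258 -0.14197385863570627
tool x,y shift 0.003711205225625885 -0.0017767703330814212
```

Emit:
{"api": "play_rows", "payload": {
  "dp": [
    [0.0037, -0.0018, 0],
    [0, 0, 0.05],
    [0, 0, 0.05],
    [0, 0, 0.043],
    [0, 0, 0]
  ],
  "delta_rot": [
    [0, 0, 0],
    [0, 0, 0],
    [0, 0, 0],
    [0, 0, 0],
    [0, 0, 0]
  ],
  "grip": [0.06, 0.06, 0.06, 0.06, 0.06],
  "grip_force": 60
}}

```text
time: 10.82
eef_pos: [0.5116, -0.1055, 0.0859]
tool_rot: [-3.141, 0.009, -0.159]
contact_force: [-0.1, -0.1, -0.1]
grip_width: 0.701
grip_force: 0.0
```

Emit:
{"api": "play_rows", "payload": {
  "dp": [
    [0, 0, 0],
    [0, 0, 0],
    [0, 0, 0],
    [0, 0, 0],
    [0, 0, 0],
    [0, 0, 0]
  ],
  "delta_rot": [
    [0, 0, 0],
    [0, 0, 0],
    [0, 0, 0],
    [0, 0, 0],
    [0, 0, 0],
    [0, 0, 0]
  ],
  "grip": [0.04, 0.03, 0.02, 0, 0, 0]
}}

```text
time: 11.58
eef_pos: [0.5161, -0.1054, 0.091]
tool_rot: [-3.139, -0.003, -0.16]
contact_force: [0.0, 3.8, 5.9]
grip_width: 0.173
grip_force: 58.3
```

Run:
```python
from h import *
s=get_state(); print({k:s[k] for k in('time','joint_pos','eef_pos','tool_rot','contact_force','grip_width','grip_force')})
```

```text
{'time': 11.575, 'joint_pos': array([-2.02958663e-01,  3.93631701e-01, -1.64230224e-01,  1.00989192e+00,
        2.43772745e-03,  3.09816307e+00]), 'eef_pos': array([ 0.51606704, -0.10544718,  0.09096662]), 'tool_rot': array([-3.13928932, -0.00314545, -0.15952899]), 'contact_force': array([0.01896524, 3.80967502, 5.94609889]), 'grip_width': 0.17326841487724248, 'grip_force': 58.28300356864929}
```

The post is gripped (opening 15 mm). Now swing along the arc, click by click.

Emit:
{"api": "play_rows", "payload": {
  "dp": [
    [0, 0.006, -0.002],
    [0, 0.006, 0],
    [0, 0.006, 0],
    [0, 0.006, 0],
    [0, 0, 0],
    [0, 0, 0]
  ],
  "delta_rot": [
    [0, 0, -0.055],
    [0, 0, -0.055],
    [0, 0, -0.055],
    [0, 0, -0.055],
    [0, 0, 0],
    [0, 0, 0]
  ],
  "grip": [0, 0, 0, 0, 0, 0]
}}

```text
time: 12.32
eef_pos: [0.5153, -0.1288, 0.0913]
tool_rot: [-3.139, -0.005, 0.061]
contact_force: [6.5, 4.1, -6.4]
grip_width: 0.17
grip_force: 59.1
```

```bash
cat >> h.py <<'E'
def lev():
    s=get_state(); p=s['eef_pos'][:2]; d=np.array([.6235,-.1208])-p; a=np.arctan2(d[1],d[0])
    print(s['time'],"lever~",a+.1415,"r",np.hypot(*d),"yaw-dir",s['tool_rot'][2]-a,s['tool_rot'],"z",s['eef_pos'][2],s['contact_force'],s['grip_width'],s['grip_force'])
E
python3 -c "
from h import *
lev()"
```

```text
12.325 lever~ 0.2155719065329833 r 0.10846194107362456 yaw-dir -0.013096461077100233 [-3.13880134 -0.00470191  0.06097545] z 0.09133497175615801 [ 6.52877905  4.14886906 -6.37928873] 0.16968256675532128 59.07210052013397
```

Emit:
{"api": "play_rows", "payload": {
  "dp": [
    [0.001, 0.006, 0.001],
    [0.0003, 0.006, 0],
    [0.0003, 0.006, 0],
    [0.0003, 0.006, 0],
    [0, 0, 0],
    [0, 0, 0]
  ],
  "delta_rot": [
    [0, 0, -0.055],
    [0, 0, -0.055],
    [0, 0, -0.055],
    [0, 0, -0.055],
    [0, 0, 0],
    [0, 0, 0]
  ],
  "grip": [0, 0, 0, 0, 0, 0]
}}

```text
time: 13.08
eef_pos: [0.5196, -0.1521, 0.0911]
tool_rot: [-3.139, -0.004, 0.281]
contact_force: [2.6, 6.2, 0.9]
grip_width: 0.172
grip_force: 59.8
```

```bash
python3 -c "
from h import *
lev()"
```

```text
13.075 lever~ 0.43414470391330073 r 0.10848725725332384 yaw-dir -0.011645671162638371 [-3.13925039 -0.0039498   0.28099903] z 0.09109674470599352 [2.55144818 6.15527666 0.94465131] 0.17229477873364307 59.834017753601074
```

Emit:
{"api": "play_rows", "payload": {
  "dp": [
    [0.0003, 0.006, 0],
    [0.0003, 0.006, 0],
    [0.0003, 0.006, 0],
    [0.0003, 0.006, 0],
    [0, 0, 0],
    [0, 0, 0],
    [0, 0, 0],
    [0, 0, 0]
  ],
  "delta_rot": [
    [0, 0, -0.055],
    [0, 0, -0.055],
    [0, 0, -0.055],
    [0, 0, -0.055],
    [0, 0, 0],
    [0, 0, 0],
    [0, 0, 0],
    [0, 0, 0]
  ],
  "grip": [0, 0, 0, 0, 0, 0, 0, 0]
}}

```text
time: 14.08
eef_pos: [0.5289, -0.1737, 0.0911]
tool_rot: [-3.14, -0.004, 0.501]
contact_force: [2.0, 6.6, 1.6]
grip_width: 0.17
grip_force: 59.9
```

```bash
python3 -c "
from h import *
lev()
a=[]
for n,x,y in (('scene',180,160),('top',190,130)):
    c=np.clip(capture(n)[y:y+110,x:x+140,::-1].astype(float)*1.5,0,255).astype(np.uint8)
    a.append(cv2.resize(c,(400,314),interpolation=cv2.INTER_CUBIC))
cv2.imwrite('pics/fin.png',np.hstack(a))
"
```

```text
14.075 lever~ 0.6515394239077826 r 0.1084029195479327 yaw-dir -0.008824103337723321 [-3.1395314  -0.00399238  0.50121532] z 0.09107580569166791 [2.01981657 6.56472529 1.6016013 ] 0.16959112065520923 59.91861283779144
```

View pics/fin.png

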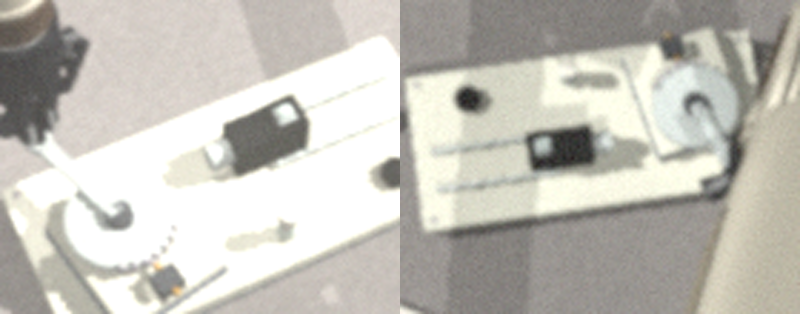

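The lever is at about 0.65 rad and gripped with 60 N. The pictures show the arm swung to the third click, with the block still flush against the head. Handing in.

```bash
python3 -c "
from rig import *
print(hand_in())"
```

```text
the job is handed in; nothing more can be done
None
```

I handed the job in at about 14 s: the cell block is flush against the detector head, and the fingers are holding the slit lever at its third click (about 0.65 rad). The simulator did not report a verdict.

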